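# Lock an etching plate in its frame with a hairpin clip

### The job

Swing the blue hold-down arm all the way down so that its fork lies round the steel post, then take the hairpin clip by its red tab, thread its straight leg through the cross hole in the post and push it gently home until its sprung leg snaps round the post and hugs it. Never force the clip: the post is screwed out by a different amount each time, so feel for the height of its hole. Let go of the clip and leave the other things where they are.

Things in the scene. Friction and masses are not known exactly. Their poses are not given: they have to be found in the camera images.
- frame: Grey plate frame fixed to the bench: slab 140 x 230 x 20 mm (x -50 to 90, y -170 to 60 mm) with copper plate, blue hold-down arm and upright steel post 22 mm in diameter. Origin at bench height on the post's axis, z up. The cross hole runs along x; the clip goes in towards +x, the hand coming in on the -x side over bare bench. The post's top is 20.5 mm above the real hole's middle.
- hole (a point): Where the middle of the post's cross hole would be with the post fully screwed in: on the post's axis, 52 mm above the frame's origin. The post is backed out by hand: the real hole is 4 to 18 mm higher than this point (true sideways), different in each run. Hole 9 mm wide and high, mouth 9 mm before the axis, rounded only at the sides. The post holds its height against about 20 N.
- holddown (a joint): Hold-down arm's angle, rad: 0 is fully down (level, its stop), larger is raised. Starts raised, stays where left by friction (0.3 N m). Hinge axis along the frame's x at frame y = -150 mm, height 36 mm; the arm reaches 176 mm from it, towards +y when down, and its fork's top is then 40 mm above the bench.
- ball_top (a point): Top of the black ball knob (24 mm in diameter) on the hold-down arm: push it down here. 85 mm from the hinge axis along the arm and 32 mm above the arm's middle; with the arm down it is at frame y = -65 mm, height 68 mm. The point's axes turn with the arm.
- clip: Loose steel hairpin clip with a red pull tab, flat on the bench, about 70 g; used in the same attitude, z up. Origin under the middle of the tab (26 mm along x, 14 along y, 22 high, underside level with the wire's). Wire 6 mm thick, middle 3 mm above the origin. Straight leg along +x at y = 0; sprung leg on the +y side, out to y = 19 mm and x = 89 mm.
- clip_seat (a point): Middle of the clip's round pocket, on the straight leg's axis, 60 mm ahead of the clip's origin along its x, 3 mm above it: on the post's axis when home. A narrow throat lies 13 mm ahead of it, then the flared mouth, which meets the post about 30 mm before home, when the leg is already through the hole.
- clip_tip (a point): Round tip (3 mm radius) of the clip's straight leg, 105 mm ahead of the clip's origin along its x, 3 mm above it.
- jaw (a joint): Opening angle of the sprung leg, rad: 0 closed, about 0.13 as the throat passes the post; home, up to 0.04 while the hand holds the leg centred, near 0 once let go. Passing the throat takes a push of roughly 12 N; it then snaps home by itself over the last few mm. Going on past home is resisted more strongly.
- jar: Amber jar with a white cap, 56 mm in diameter, 75 mm high, origin under its middle: to be left alone.
- scriber: Wooden-handled scriber about 170 mm long lying beyond the frame: to be left alone.
- testplate: Copper block 70 x 50 x 12 mm lying on the bench, origin under its middle: to be left alone.
Things that resemble listed ones, but are neither listed nor needed, are in the scene too. Leave any orange look-alike of the clip alone.

How it is judged (in metres and radians):
On the way, in this order (a step that is already met when the one before it is completed fails the run):
1. the hold-down arm is fully down (value of joint holddown below 0.04 rad), for 0.2 s.
2. with the arm down, the clip's straight leg is through the post (value of joint holddown below 0.04 rad and x of clip_tip in the frame of hole above 0.014 m and y of clip_tip in the frame of hole between -0.005 and 0.005 m and z of clip_tip in the frame of hole between 0 and 0.022 m and x of clip_seat in the frame of hole below -0.012 m), for 0.05 s.
At the end, for the whole second after the job is handed in: Arm down (0.06 rad); clip leg through the post, its pocket within 4 mm of the post axis seen from above and 0 to 22 mm above the fully screwed-in hole height, along the hole (0.3 rad), not rolled or tipped (0.35 rad), sprung leg closed (0.03 rad), clip at rest and let go (value of joint holddown below 0.06 rad and horizontal distance between clip_seat and hole below 0.004 m and z of clip_seat in the frame of hole between 0 and 0.022 m and angle between the x axis of clip and the x axis of frame, either way round below 0.3 rad and angle between clip's own z axis and vertical below 0.35 rad and value of joint jaw below 0.03 rad and linear speed of clip below 0.02 m/s); the robot touches nothing.
It fails at once if the clip is forced: more than 30 N between the clip and the frame with its post (contact force between clip and frame above 30 N).
It fails at once if the jar is pushed aside by more than 30 mm (distance of jar from where it was at the start of the episode above 0.03 m).
It fails at once if the scriber is pushed aside by more than 30 mm (distance of scriber from where it was at the start of the episode above 0.03 m).
It fails at once if the test plate is pushed aside by more than 30 mm (distance of testplate from where it was at the start of the episode above 0.03 m).
It also fails if it takes over 67 s, if anything falls off the work surface, if the arm or the gripper's body presses on something with over 40 N, if the wrist force passes 120 N, or if a joint passes its speed limit or range.

### The arm

A 6-joint arm with a two-finger parallel gripper is mounted at the origin on the work surface. World frame = base frame: x ahead of the robot, y to its left, z up, the work surface at z = 0. Lengths are in mm, angles in rad, forces in N, time in s.
With the tool pointing down it reaches from about 400 to 925 mm from the base axis. Payload 12.5 kg.
Tool frame: the origin (TCP) lies at the very end of the fingers, on their centre line; the grasp point (between the pads) lies 19 mm behind it; z points along the fingers, y is the line along which they close (so a half turn about z gives the same grasp; the last joint's range is limited). The gripper opens to 95 mm and grips with 3 to 60 N. Pads are 20 mm wide; open, the fingers measure 119 mm over their backs; the gripper's body (75 mm by 180 mm) begins 59 mm behind the grasp point.
Start: joints at [-1.266, 0.491, 1.559, -0, 1.092, -0.106], TCP at [249.613, -573.01, 214.661] pointing down, gripper open.
Joint ranges: [-3.1, 3.1], [-0.84, 2.19], [0.05, 2.79], [-1.13, 4.28], [0.06, 2.93], [-2.69, 2.69]. Speed limits (rad/s): [2.22, 2.22, 2.79, 3.14, 3.14, 3.14].

### API

Orientations are given as a unit quaternion [x, y, z, w].
In Python, from rig import observe, read_camera, camera_info, close_job, recognise gives the robot as it stands.
- The arm moves only by the tool send_rows, never from a script. Its arguments are lists of equal length, an entry for each row: "travel": the shift along the tool's x, y, z in m, a list of three; "roll": the turn about the tool's z in rad; "grip": the opening, from 0 (shut) to 1 (fully open). In form: {"travel": [[tx, ty, tz], ...], "roll": [roll, ...], "grip": [grip, ...]}. A call has 1 to 10 rows; each row shifts and turns the commanded pose from where the row before left it, along the tool's axes as they then stand; what a row does not reach is not made up. A row lasts 1/10 s, in which the tool goes at most 50 mm and 8.59 degrees, less where a joint would pass 70% of its speed; a pose out of reach is approached as far as the arm can. A call with a gripper value outside its range is refused whole. The fingers move at their own pace and stop on an object; "squeeze" is the grip in N (left out, the last holds). Time passes only in rows, so rows that do not move let the fingers close. It gives the time, the measured TCP pose, the force, the opening and the grip force at its end, in the units of the state.
- observe(): the state, without advancing time (a new reading comes with each control period).
- read_camera(name): name is "side" or "top"; returns (picture, depth): 384x512x3 uint8, red, green, blue; 384x512 float32, mm along the optical axis (not along the pixel's ray), 0 where there is no reading.
- camera_info(name): a dict with "fx", "fy", "cx", "cy" (pixels), "k1" (the pictures are not rectified: a ray, as slopes to the right and down, at radius r is drawn at 1 + k1 r^2 times it, then the intrinsics apply), "position" and "attitude" of the camera in the world. Camera axes: x right, y up, looking along -z (the intrinsics and any distortion apply to the point x, -y, -z); pixel columns grow to the right and rows downward; lengths in mm; the calibration is good to about 2 mm. A picture is of the moment at which its call begins. camera_info takes no time and is no camera call.
- close_job(): hands the job in; it is judged then, once.
Trained networks look in the newest picture that a camera, given by its name, has taken for a name from the list of things; names that differ only in an ending like _2 or _b are one class to them, and where a whole thing is asked for, a point or a joint stands for the part that bears it (a point fixed in the world has none). Each returns a list of dicts, best first, with "conf" (0 to 1); they miss things now and then, are a little off and sometimes report something else, mostly with a low value. They report only what shows in the picture. A call takes as long as a camera call. They do not tell look-alikes from the thing itself.
- recognise(thing, camera): "rect" ([left, top, right, bottom] in pixels, round what is visible of it).
The state is a dict: "time_s": time; "qpos": joint angles; "joint_velocities": joint speeds; "tau": joint torques, N m; "tool_pos": TCP position; "ee_rot": TCP orientation; "wrist_force": force on the tool from outside, world axes, zero at the start; "moment": the same for the moment, N m; "gripper_width": opening from 0.0 (shut) to 1.0 (fully open); "gripper_force": force on a finger pad.
Only numpy, scipy, OpenCV 4.12 (cv2) and the standard library are available. Lean on these libraries where they do the work, as an engineer would, in place of code of your own. Each camera call takes 0.05 s, during which the arm holds its last target. There are 200 camera calls.

## Working session

There is one attempt and no reset: what is moved stays moved. The work goes in short steps, Python scripts to look and compute and a tool call to move; the robot and the scene stay as the last step left them, time stands still between calls to the robot, and variables do not carry over. Pictures are saved under pics/ and viewed, at most 10 in all, crops included, and the job is handed in when it is done.

Besides the shell and the picture viewer there is one more tool, called after "Emit:" by a JSON object that holds its "api" and its "payload", one argument or row to a line. send_rows: Moves the arm, as the interface text tells. Its arguments: {"type":"object","properties":{"travel":{"type":"array"},"roll":{"type":"array"},"grip":{"type":"array"},"squeeze":{"type":"number"}},"required":["travel","roll","grip"]}

```bash
mkdir -p pics; cat > h.py <<'E'
import numpy as np, cv2
from scipy.spatial.transform import Rotation as R
from rig import observe, read_camera, camera_info, close_job, recognise
def Rm(ci):
    a=np.array(ci['attitude'],float)
    return a if a.shape==(3,3) else R.from_quat(a).as_matrix()
def world(name,u,v,d):
    ci=camera_info(name); K=np.array([[ci['fx'],0,ci['cx']],[0,ci['fy'],ci['cy']],[0,0,1.]])
    p=cv2.undistortPoints(np.array([[[u,v]]],float).reshape(-1,1,2) if np.isscalar(u) else np.stack([u,v],-1).reshape(-1,1,2).astype(float),K,np.array([ci['k1'],0,0,0,0.]))[:,0]
    d=np.atleast_1d(d)
    c=np.stack([p[:,0]*d,-p[:,1]*d,-d],-1)
    return c@Rm(ci).T+np.array(ci['position'])
def onz(name,u,v,z):
    o=np.array(camera_info(name)['position']); q=world(name,u,v,1000.)
    return o+(q-o)*((z-o[2])/(q[:,2]-o[2]))[:,None]
E
python3 - <<'E'
from h import *
for c in('side','top'):
    print(camera_info(c))
    p,d=read_camera(c); np.savez(c,p=p,d=d)
    cv2.imwrite(f'pics/{c}0.png',p[...,::-1])
    for t in('frame','holddown','ball_top','clip','jar','scriber','testplate'):
        print(c,t,[(np.round(r['rect']).tolist(),round(r['conf'],2)) for r in recognise(t,c)])
print(observe())
E
```

```text
{'fx': 496.1590367309738, 'fy': 496.1590367309738, 'cx': 250.1669886000163, 'cy': 189.16741931797114, 'k1': -0.17758042673366134, 'position': array([ 350.81403825,  882.92989815, 1118.93529969]), 'attitude': array([-0.05726794,  0.35160462,  0.92227363, -0.15001973])}
side frame [([216.0, 173.0, 289.0, 245.0], 0.7)]
side holddown [([331.0, 132.0, 352.0, 160.0], 0.7), ([244.0, 177.0, 270.0, 200.0], 0.58)]
side ball_top [([245.0, 178.0, 274.0, 202.0], 0.61)]
side clip [([222.0, 317.0, 261.0, 348.0], 0.75), ([248.0, 286.0, 292.0, 310.0], 0.53)]
side jar [([333.0, 133.0, 351.0, 160.0], 0.7), ([159.0, 195.0, 186.0, 213.0], 0.35)]
side scriber [([163.0, 196.0, 201.0, 217.0], 0.69)]
side testplate [([267.0, 129.0, 289.0, 148.0], 0.49)]
{'fx': 417.79624673439065, 'fy': 417.79624673439065, 'cx': 256.2245521060411, 'cy': 188.54203740728911, 'k1': -0.03018862812295035, 'position': array([ 515.68149197,    7.52498015, 1141.54096384]), 'attitude': array([ 0.02957252, -0.02724425, -0.70329097,  0.70976406])}
top frame [([218.0, 151.0, 306.0, 204.0], 0.64)]
top holddown [([239.0, 173.0, 296.0, 191.
[... 331 characters left out ...]
.26560112e+00,  4.90877430e-01,  1.55890534e+00,  2.92863591e-05,
        1.09169053e+00, -1.05591539e-01]), 'joint_velocities': array([ 1.54882351e-03, -3.35428322e-04, -2.50098848e-03, -8.10212271e-05,
        2.09257348e-04,  7.63654743e-04]), 'tau': array([-1.50394546e-03, -6.12416983e+01, -2.58419412e+01,  6.91906689e-02,
        4.45659296e-02,  3.42019200e-05]), 'tool_pos': array([ 249.61925541, -573.0072664 ,  214.67313049]), 'ee_rot': array([9.78982205e-01, 2.03945675e-01, 1.88761342e-05, 5.80846399e-05]), 'wrist_force': array([ 0.19965382, -0.6833658 , -0.02005893]), 'moment': array([-0.01492211, -0.02241307,  0.00296787]), 'gripper_force': 0.0, 'gripper_width': 0.9999796678570336}
```

View pics/top0.png

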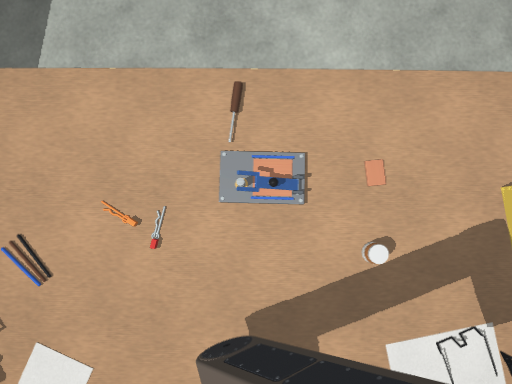

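View pics/side0.png

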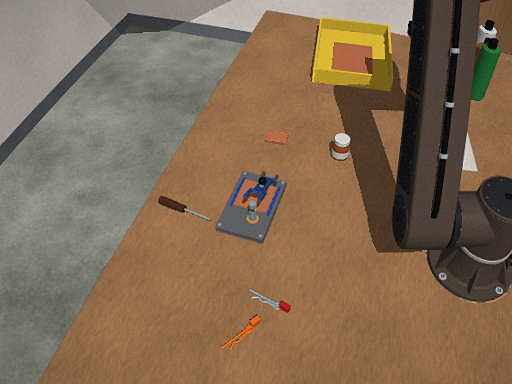

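```bash
cat > m.py <<'E'
from h import *
def cloud(c):
    z=np.load(c+'.npz'); p,d=z['p'],z['d']; v,u=np.mgrid[:384,:512]
    P=world(c,u.ravel().astype(float),v.ravel().astype(float),d.ravel()); P[d.ravel()<=0]=np.nan
    return p,P.reshape(384,512,3)
if __name__=='__main__':
  T=[]
  for c in('top','side'):
    p,P=cloud(c); hsv=cv2.cvtColor(p,cv2.COLOR_RGB2HSV).astype(int)
    X,Y,Z=P[...,0],P[...,1],P[...,2]
    print(c,'bench z',np.nanmedian(Z[300:330,150:180] if c=='top' else Z[300:330,320:360]))
    near=(abs(X-530)<130)&(abs(Y)<190)
    sl=near&(Z>13)&(Z<27); 
    r=cv2.minAreaRect(np.stack([X[sl],Y[sl]],-1).astype(np.float32)); print('slab',r,np.median(Z[sl]))
    hi=near&(Z>50)
    for a in np.argwhere(hi): print(tuple(a[::-1]),P[tuple(a)].round(0).tolist(),p[tuple(a)].tolist()) if (Y[tuple(a)]>20) else 0
    red=(((hsv[...,0]<6)|(hsv[...,0]>174))&(hsv[...,1]>170)&(hsv[...,2]>90)&(X>250)&(X<480)&(Y>180)&(Y<350)&(Z<60))
    print('red n',red.sum(),P[red].mean(0),P[red].min(0),P[red].max(0),np.argwhere(red).mean(0))
    blk=near&(p.max(2)<50)&(Z>35); print('ball',blk.sum(),P[blk].mean(0),P[blk].max(0))
    w=near&(Z>35)&(hsv[...,0]>100)&(hsv[...,0]<130)&(hsv[...,1]>120); print('blue arm',w.sum()); q=P[w]; 
    for y in np.unique((q[:,1]//20)*20): s=q[abs(q[:,1]-y-10)<10]; print(y+10,s.mean(0).round(),len(s))
  p=np.load('top.npz')['p'];q=np.load('side.npz')['p']
  cv2.imwrite('pics/crop1.png',np.hstack([cv2.resize(p[195:255,95:175],(400,300),interpolation=cv2.INTER_CUBIC),cv2.resize(q[275:335,230:310],(400,300),interpolation=cv2.INTER_CUBIC)])[...,::-1])
E
python3 m.py
```

```text
top bench z 0.0068092367947656385
slab ((613.4332275390625, -2.5837173461914062), (92.3197021484375, 229.8257598876953), 0.2625593841075897) 20.991439443216677
(np.int64(238), np.int64(170)) [643.0, 56.0, 122.0] [97, 120, 156]
(np.int64(239), np.int64(170)) [643.0, 54.0, 120.0] [84, 107, 141]
(np.int64(240), np.int64(170)) [644.0, 52.0, 118.0] [95, 113, 138]
(np.int64(237), np.int64(171)) [642.0, 59.0, 114.0] [81, 115, 170]
(np.int64(238), np.int64(171)) [641.0, 57.0, 120.0] [70, 111, 180]
(np.int64(239), np.int64(171)) [641.0, 54.0, 118.0] [59, 93, 150]
(np.int64(240), np.int64(171)) [641.0, 52.0, 121.0] [60, 94, 149]
(np.int64(241), np.int64(171)) [641.0, 49.0, 117.0] [61, 94, 149]
(np.int64(242), np.int64(171)) [642.0, 47.0, 113.0] [63, 95, 150]
(np.int64(243), np.int64(171)) [642.0, 44.0, 115.0] [64, 98, 155]
(np.int64(244), np.int64(171)) [642.0, 42.0, 113.0] [66, 101, 161]
(np.int64(245), np.int64(171)) [642.0, 40.0, 111.0] [65, 99, 157]
(np.int64(246), np.int64(171)) [642.0, 37.0, 111.0] [67, 101, 159]
(np.int64(247), np.int64(171)) [643.0, 35.0, 106.0] [73, 108, 164]
(np.int6
[... 26110 characters left out ...]
, 119]
(np.int64(252), np.int64(214)) [618.0, 68.0, 55.0] [122, 125, 127]
(np.int64(253), np.int64(214)) [616.0, 66.0, 53.0] [114, 119, 118]
(np.int64(253), np.int64(215)) [616.0, 67.0, 50.0] [118, 119, 121]
red n 81 [458.50531139 292.63076614  16.00342245] [446.61117521 269.1490665   -5.98894802] [471.06915885 300.54708482  25.0047962 ] [306.37037037 284.45679012]
ball 52 [617.55127679 -19.21318028  93.80249006] [628.10757289  67.41026063 106.438456  ]
blue arm 223
-90.0 [616. -87.  42.] 17
-70.0 [611. -69.  51.] 16
-50.0 [609. -50.  60.] 12
-30.0 [613. -27.  80.] 23
-10.0 [619. -10.  83.] 30
10.0 [620.  13.  92.] 58
30.0 [619.  28. 101.] 25
50.0 [617.  50. 112.] 28
70.0 [623.  63. 116.] 14
```

View pics/crop1.png

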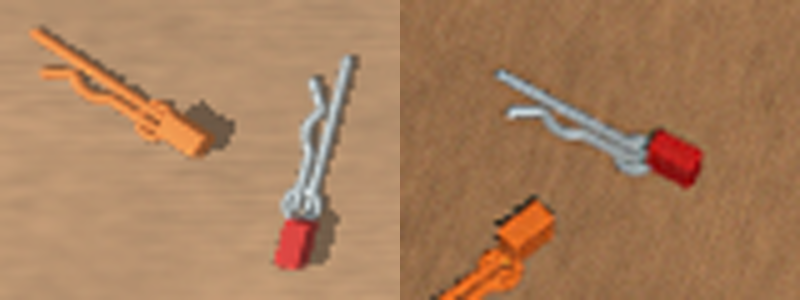

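Steel clip with red tab: top (155,244), side (284,306). The orange copy at top (120,213), side (242,333) is the look-alike. The steel/red one fits, and its sprung leg is on the +y side. The post appears to be near (619,54), top about 89–90 mm.

```bash
cat > m2.py <<'E'
from m import *
for c in('top','side'):
    p,P=cloud(c); hsv=cv2.cvtColor(p,cv2.COLOR_RGB2HSV).astype(int); X,Y,Z=P[...,0],P[...,1],P[...,2]
    near=(X>540)&(X<740)&(Y>-140)&(Y<140)
    sl=near&(Z>12)&(Z<26); print(c,'slab',cv2.minAreaRect(np.stack([X[sl],Y[sl]],-1).astype(np.float32)))
    # post top plateau
    pt=(abs(X-619)<14)&(abs(Y-56)<15)&(Z>82)&(Z<96)&(hsv[...,1]<60); print('post top',P[pt].mean(0).round(1),np.median(Z[pt]),P[pt][:,:2].min(0),P[pt][:,:2].max(0))
    red=(((hsv[...,0]<6)|(hsv[...,0]>174))&(hsv[...,1]>150)&(hsv[...,2]>90)&(X>400)&(X<500)&(Y>240)&(Y<320))
    top=red&(Z>17); v,u=np.nonzero(top); q=onz(c,u.astype(float),v.astype(float),22.)[:,:2].astype(np.float32)
    print('tabtop',cv2.minAreaRect(q),q.mean(0))
    sil=(hsv[...,1]<75)&(p.min(2)>110)&(X>465)&(X<590)&(Y>225)&(Y<300)
    v,u=np.nonzero(sil); q=onz(c,u.astype(float),v.astype(float),4.)[:,:2]
    i=q[:,0].argmax(); print('tip',q[i],len(q)); 
    # right edge (min y) per x bin -> leg
    L=[]
    for x in range(int(q[:,0].max())-60,int(q[:,0].max()),3):
        s=q[abs(q[:,0]-x)<2]; s=s[s[:,1]<s[:,1].min()+6] if len(s) else s
        if len(s): L.append(s.mean(0))
    L=np.array(L); k=np.polyfit(L[:,0],L[:,1],1); print('leg y=',k, 'angle',np.arctan(k[0]),'at 458',np.polyval(k,458))
E
python3 m2.py
```

```text
top slab ((652.732177734375, -3.6666717529296875), (230.62417602539062, 169.71653747558594), 89.04094696044922)
post top [618.5  51.8  90.4] 90.44209027886541 [608.65539617  42.39598655] [629.66902191  62.78839286]Traceback (most recent call last):
  File "m2.py", line 9, in <module>
    top=red&(Z>17); v,u=np.nonzero(top); q=onz(c,u.astype(float),v.astype(float),22.)[:,:2].astype(np.float32)
                                           ~~~^^^^^^^^^^^^^^^^^^^^^^^^^^^^^^^^^^^^^^^
  File "h.py", line 14, in onz
    o=np.array(camera_info(name)['position']); q=world(name,u,v,1000.)
                                                 ~~~~~^^^^^^^^^^^^^^^^
  File "h.py", line 11, in world
    c=np.stack([p[:,0]*d,-p[:,1]*d,-d],-1)
    raise ValueError('all input arrays must have the same shape')
ValueError: all input arrays must have the same shape
```

```bash
sed -i 's/d=np.atleast_1d(d)$/d=np.broadcast_to(d,len(p))/' h.py; sed -i 's/(X<740)/(X<715)/' m2.py; python3 m2.py
```

```text
top slab ((637.987060546875, -3.3207015991210938), (230.31732177734375, 140.43316650390625), 89.25422668457031)
post top [618.5  51.8  90.4] 90.44209027886541 [608.65539617  42.39598655] [629.66902191  62.78839286]
tabtop ((456.8426818847656, 285.5573425292969), (13.696309089660645, 25.604814529418945), 77.34869384765625) [456.76907 285.4947 ]
tip [557.2298951  262.86304029] 160
leg y= [-2.41842929e-01  3.97846858e+02] angle -0.2372868084681233 at 458 287.08279608206357
side slab ((639.348876953125, 2.6947708129882812), (236.07192993164062, 141.5076904296875), 89.02649688720703)
post top [620.   59.4  87.5] 87.51488276535224 [609.23271773  47.99976243] [630.9022282   69.40397385]
tabtop ((458.9284973144531, 292.3714904785156), (13.959746360778809, 24.583436965942383), 83.41242980957031) [459.27252 291.94867]
tip [559.22634353 269.29383308] 153
leg y= [-2.57242951e-01  4.10691717e+02] angle -0.2517838550971536 at 458 292.8744457474363
```

Emit:
{"api": "send_rows", "payload": {
  "travel": [
    [0,0,0],
    [0,0,0],
    [0,0,0],
    [0.0283,-0.0415,0],
    [0.0283,-0.0415,0],
    [0.0283,-0.0415,0],
    [0.0283,-0.0415,0],
    [0.0283,-0.0415,0],
    [0.0283,-0.0415,0],
    [0.0283,-0.0415,0]
  ],
  "roll": [0.137,0.137,0.137,0,0,0,0,0,0,0],
  "grip": [0,0,0,0,0,0,0,0,0,0],
  "squeeze": 20
}}

```text
time_s: 1.8
tool_pos: [447.7, -282.2, 214.9]
ee_rot: [1.0, -0.0, 0.0, 0.0]
wrist_force: [1.1, -0.8, 0.2]
gripper_width: 0.217
gripper_force: 0.0
```

Emit:
{"api": "send_rows", "payload": {
  "travel": [
    [0.0283,-0.0415,0],
    [0.0283,-0.0415,0],
    [0.0283,-0.0415,0.01],
    [0.0283,-0.0415,0.02],
    [0.0283,-0.0415,0.02],
    [0.0283,-0.0415,0.02],
    [0,0,0]
  ],
  "roll": [0,0,0,0,0,0,0],
  "grip": [0,0,0,0,0,0,0]
}}

```text
time_s: 2.5
tool_pos: [610.5, -41.3, 146.7]
ee_rot: [1.0, 0.002, -0.001, -0.0]
wrist_force: [-0.7, -0.2, 0.2]
gripper_width: 0.006
gripper_force: 0.0
```

```bash
python3 - <<'E'
from h import *
p,d=read_camera('side'); np.savez('side',p=p,d=d); o=observe()
print(o['tool_pos'],o['wrist_force'])
ci=camera_info('side')
def proj(P):
    c=Rm(ci).T@(np.array(P)-ci['position']); K=np.array([[ci['fx'],0,ci['cx']],[0,ci['fy'],ci['cy']],[0,0,1.]])
    return cv2.projectPoints(np.array([[c[0],-c[1],-c[2]]]),np.zeros(3),np.zeros(3),K,np.array([ci['k1'],0,0,0]))[0].ravel()
print(proj(o['tool_pos']))
cv2.imwrite('pics/s1.png',cv2.resize(p[140:240,200:320],(720,600),interpolation=cv2.INTER_CUBIC)[...,::-1])
E
```

```text
[609.734729  -43.3124719 147.862    ] [ 0.10784347 -0.74302619  0.58646437]
[267.67799656 163.62184196]
```

View pics/s1.png

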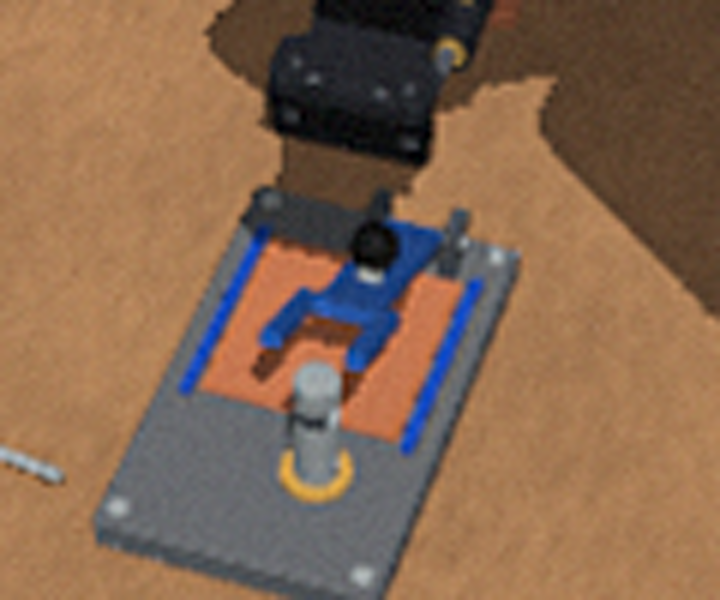

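```bash
python3 - <<'E'
from m import *
p,P=cloud('side')
for v in range(146,168,2):print(v,[P[v,u].round().tolist() for u in (250,258,264,268)])
E
```

```text
146 [[638.0, 25.0, 266.0], [621.0, 14.0, 262.0], [605.0, 14.0, 267.0], [596.0, 8.0, 264.0]]
148 [[637.0, 30.0, 265.0], [617.0, 25.0, 266.0], [602.0, 22.0, 268.0], [594.0, 16.0, 265.0]]
150 [[634.0, 38.0, 266.0], [615.0, 32.0, 267.0], [601.0, 25.0, 264.0], [592.0, 23.0, 266.0]]
152 [[632.0, 43.0, 264.0], [613.0, 39.0, 266.0], [599.0, 34.0, 266.0], [589.0, 32.0, 268.0]]
154 [[630.0, 49.0, 264.0], [611.0, 44.0, 265.0], [597.0, 38.0, 263.0], [588.0, 35.0, 263.0]]
156 [[630.0, 49.0, 256.0], [610.0, 46.0, 260.0], [595.0, 45.0, 263.0], [585.0, 44.0, 266.0]]
158 [[630.0, 50.0, 250.0], [610.0, 48.0, 255.0], [594.0, 48.0, 260.0], [583.0, 50.0, 265.0]]
160 [[632.0, 43.0, 236.0], [610.0, 48.0, 248.0], [594.0, 46.0, 252.0], [584.0, 48.0, 256.0]]
162 [[634.0, 38.0, 224.0], [611.0, 44.0, 237.0], [596.0, 40.0, 238.0], [584.0, 46.0, 247.0]]
164 [[704.0, -171.0, -6.0], [612.0, 40.0, 226.0], [595.0, 44.0, 235.0], [585.0, 42.0, 236.0]]
166 [[699.0, -157.0, -0.0], [675.0, -166.0, -2.0], [595.0, 42.0, 226.0], [585.0, 40.0, 227.0]]
```

Emit:
{"api": "send_rows", "payload": {
  "travel": [
    [0.004,-0.0075,0.018],
    [0.004,-0.0075,0.018],
    [0,-0.002,0.005],
    [0,-0.0025,0.005],
    [0,-0.0025,0.005],
    [0,-0.0025,0.005],
    [0,-0.0025,0.005],
    [0,-0.0025,0.005],
    [0,-0.002,0.004],
    [0,0,0]
  ],
  "roll": [0,0,0,0,0,0,0,0,0,0],
  "grip": [0,0,0,0,0,0,0,0,0,0]
}}

```text
time_s: 3.55
tool_pos: [617.7, -14.2, 80.1]
ee_rot: [1.0, -0.0, 0.001, 0.0]
wrist_force: [1.7, 1.7, 2.7]
gripper_width: 0.009
gripper_force: 1.1
```

Emit:
{"api": "send_rows", "payload": {
  "travel": [
    [0,-0.0015,0.003],
    [0,-0.001,0.003],
    [0,0,0.003],
    [0,0,0]
  ],
  "roll": [0,0,0,0],
  "grip": [0,0,0,0]
}}

```text
time_s: 3.95
tool_pos: [617.2, -11.8, 69.8]
ee_rot: [1.0, -0.0, -0.0, 0.0]
wrist_force: [0.7, 0.7, 0.3]
gripper_width: 0.003
gripper_force: 0.4
```

Emit:
{"api": "send_rows", "payload": {
  "travel": [
    [0,0,0.001],
    [0,0,0.001],
    [0,0,0]
  ],
  "roll": [0,0,0],
  "grip": [0,0,0]
}}

```text
time_s: 4.25
tool_pos: [617.3, -11.7, 68.2]
ee_rot: [1.0, -0.0, -0.0, 0.0]
wrist_force: [0.3, 1.5, 2.8]
gripper_width: 0.001
gripper_force: 0.8
```

Emit:
{"api": "send_rows", "payload": {
  "travel": [
    [0,0,0.001],
    [0,0,0.001],
    [0,0,0]
  ],
  "roll": [0,0,0],
  "grip": [0,0,0]
}}

```text
time_s: 4.55
tool_pos: [617.4, -11.7, 67.6]
ee_rot: [1.0, -0.0, 0.0, 0.0]
wrist_force: [-3.7, 3.1, 15.9]
gripper_width: 0.003
gripper_force: 7.6
```

Emit:
{"api": "send_rows", "payload": {
  "travel": [
    [0,0,-0.04],
    [0,0,-0.04],
    [-0.02,-0.0376,0],
    [-0.02,-0.0376,0],
    [-0.02,-0.0376,0],
    [-0.02,-0.0376,0],
    [-0.02,-0.0376,0],
    [-0.02,-0.0376,0],
    [-0.02,-0.0376,0],
    [-0.02,-0.0376,0]
  ],
  "roll": [0,0,0,0,0,0,0,0,0,0],
  "grip": [0,0,0.5,0.5,0.5,0.5,0.5,0.5,0.5,0.5]
}}

```text
time_s: 5.55
tool_pos: [456.5, 290.2, 146.2]
ee_rot: [1.0, -0.0, -0.0, 0.0]
wrist_force: [0.9, 0.5, 0.2]
gripper_width: 0.499
gripper_force: 0.0
```

Emit:
{"api": "send_rows", "payload": {
  "travel": [
    [0,0,0],
    [0,0,0],
    [0,0,0]
  ],
  "roll": [0.122,0.122,0],
  "grip": [0.5,0.5,0.5]
}}

```text
time_s: 5.85
tool_pos: [457.2, 289.2, 146.1]
ee_rot: [0.992, -0.122, -0.0, 0.0]
wrist_force: [-0.0, 0.2, -0.4]
gripper_width: 0.499
gripper_force: 0.0
```

```bash
python3 - <<'E'
from m import *
o=observe(); print(o['tool_pos'],o['ee_rot'],o['gripper_width'])
z=[]
for c in('top','side'):
    p,d=read_camera(c); np.savez(c,p=p,d=d); p,P=cloud(c); X,Y,Z=P[...,0],P[...,1],P[...,2]
    hsv=cv2.cvtColor(p,cv2.COLOR_RGB2HSV).astype(int)
    near=(abs(X-619)<60)&(abs(Y)<120); w=near&(Z>30)&(hsv[...,0]>100)&(hsv[...,0]<130)&(hsv[...,1]>120)
    pt=(abs(X-619)<14)&(abs(Y-56)<15)&(Z>82)&(Z<96)&(hsv[...,1]<60)
    print(c,'arm z',np.percentile(Z[w],[5,50,95]),'post',np.median(P[pt],0),P[pt].min(0),P[pt].max(0))
    b=(Z>150)&(abs(X-458)<140)&(abs(Y-288)<140); print('hand',np.nanmin(P[b],0),np.nanmax(P[b],0))
p=np.load('top.npz')['p'];q=np.load('side.npz')['p']
cv2.imwrite('pics/c2.png',np.hstack([cv2.resize(p[150:260,100:260],(400,300)),cv2.resize(q[175:350,160:360],(400,300))])[...,::-1])
E
```

```text
[457.21374978 289.19786892 146.11461447] [ 9.92492753e-01 -1.22302922e-01 -1.04041099e-04  3.45502094e-04] 0.4985427311709312
top arm z [36.64369301 39.90727055 43.69998222] post [618.80026425  52.47528383  90.72310711] [608.7808221   42.29550439  85.2323354 ] [626.97312486  62.78648014  95.44158438]
hand [318.02033888 150.19173186 214.69115626] [524.00876227 369.97326593 650.74787575]
side arm z [34.02178563 38.16066281 47.53008263] post [620.14636724  59.82292708  88.13755445] [609.27626811  45.52712321  82.56621526] [630.35804276  69.26564313  93.58048452]
hand [318.02535903 166.49125007 158.84953611] [526.64121109 385.19716225 666.0226295 ]
```

View pics/c2.png

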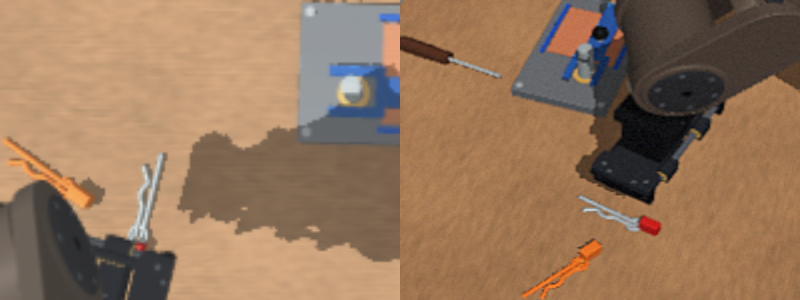

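```bash
python3 - <<'E'
from m import *
for c in('top','side'):
    p,P=cloud(c); X,Y,Z=P[...,0],P[...,1],P[...,2]
    b=(Z>215)&(Z<275)&(abs(X-458)<140)&(abs(Y-288)<140); q=P[b]-np.array([457.2,289.2,146.1])
    t=.2446; A=np.c_[q[:,0]*np.cos(t)-q[:,1]*np.sin(t), -q[:,0]*np.sin(t)-q[:,1]*np.cos(t), q[:,2]]
    print(c,len(A),'toolx',np.percentile(A[:,0],[1,5,95,99]).round(1),'tooly',np.percentile(A[:,1],[1,5,95,99]).round(1),'h',np.percentile(A[:,2],[1,50,99]).round(1))
    for lo in range(-100,100,20):
        s=A[(A[:,1]>=lo)&(A[:,1]<lo+20)]
        if len(s)>4: print(lo,len(s),s[:,0].min().round(1),s[:,0].max().round(1),np.median(s[:,2]).round(1))
    print('tooly max for |x|<30',A[abs(A[:,0])<30][:,1].min(),A[abs(A[:,0])<30][:,1].max())
E
```

```text
top 973 toolx [-33.4 -28.7  33.5  34.6] tooly [-83.8 -74.3  91.6  93. ] h [ 81.4 119.2 123.6]
-100 26 13.6 34.3 119.4
-80 42 20.3 34.4 120.0
0 12 24.2 29.7 94.8
20 124 -17.3 34.8 101.6
40 244 -34.6 35.1 101.5
60 284 -34.7 34.4 120.5
80 241 -35.1 34.7 120.2
tooly max for |x|<30 -86.75239373695638 93.2099911026411
side 1239 toolx [-32.7 -31.9  28.9  34.4] tooly [-91.1 -89.6  44.   74.7] h [ 78.1 117.6 128. ]
-100 363 -32.7 35.5 115.2
-80 284 -32.7 35.0 119.7
-60 230 -33.7 35.5 119.2
-40 86 -33.0 35.2 101.9
-20 56 -27.5 -19.1 95.4
0 52 -27.7 -19.3 95.4
20 94 -33.6 -16.9 99.7
40 35 -32.1 -19.7 99.1
60 37 -31.7 -15.5 93.3
tooly max for |x|<30 -92.38021596658186 75.56474959429289
```

Emit:
{"api": "send_rows", "payload": {
  "travel": [
    [0.001,0,0.034],
    [0,0,0.034],
    [0,0,0.034],
    [0,0,0.025],
    [0,0,0.01],
    [0,0,0.005],
    [0,0,0]
  ],
  "roll": [0,0,0,0,0,0,0],
  "grip": [0.5,0.5,0.5,0.5,0.5,0.5,0.5],
  "squeeze": 10
}}

```text
time_s: 6.65
tool_pos: [458.7, 288.8, 4.6]
ee_rot: [0.993, -0.121, 0.0, 0.0]
wrist_force: [0.7, 0.6, 0.3]
gripper_width: 0.503
gripper_force: 0.0
```

Emit:
{"api": "send_rows", "payload": {
  "travel": [
    [0,0,0],
    [0,0,0],
    [0,0,0],
    [0,0,0],
    [0,0,0],
    [0,0,0]
  ],
  "roll": [0,0,0,0,0,0],
  "grip": [0,0,0,0,0,0]
}}

```text
time_s: 7.25
tool_pos: [458.5, 289.0, 4.6]
ee_rot: [0.993, -0.122, 0.0, -0.0]
wrist_force: [-1.0, 1.0, 4.1]
gripper_width: 0.146
gripper_force: 10.0
```

Emit:
{"api": "send_rows", "payload": {
  "travel": [
    [0,0,0],
    [0,0,0]
  ],
  "roll": [0,0],
  "grip": [0,0],
  "squeeze": 40
}}

```text
time_s: 7.45
tool_pos: [458.5, 289.0, 4.6]
ee_rot: [0.993, -0.122, 0.0, -0.0]
wrist_force: [-0.6, 0.3, 5.5]
gripper_width: 0.145
gripper_force: 40.0
```

Emit:
{"api": "send_rows", "payload": {
  "travel": [
    [0,0,-0.03],
    [0,0,-0.036],
    [0,0,0],
    [0.0039,0.0468,0],
    [0.0039,0.0468,0],
    [0.0039,0.0468,0],
    [0.0039,0.0468,0],
    [0.0039,0.0468,0],
    [0,0,0],
    [0,0,0]
  ],
  "roll": [-0.122,-0.122,0,0,0,0,0,0,0,0],
  "grip": [0,0,0,0,0,0,0,0,0,0]
}}

```text
time_s: 8.45
tool_pos: [477.7, 54.0, 69.8]
ee_rot: [1.0, -0.002, -0.0, -0.0]
wrist_force: [0.3, -0.5, -0.9]
gripper_width: 0.147
gripper_force: 40.0
```

```bash
cat > v.py <<'E'
from m import *
import sys
o=observe(); print(o['tool_pos'],o['ee_rot'],o['wrist_force'])
T=o['tool_pos']
for c in('top','side'):
    p,d=read_camera(c); np.savez(c,p=p,d=d); p,P=cloud(c); X,Y,Z=P[...,0],P[...,1],P[...,2]
    hsv=cv2.cvtColor(p,cv2.COLOR_RGB2HSV).astype(int)
    leg=(Z>55)&(Z<85)&(X>530)&(X<604)&(abs(Y-60)<45)
    q=P[leg]; print(c,len(q))
    for x in range(530,604,8):
        s=q[abs(q[:,0]-x)<4]
        if len(s): print(x,np.c_[s[:,1],s[:,2]].round().astype(int).tolist())
    pt=(abs(X-619)<14)&(abs(Y-56)<15)&(Z>82)&(Z<96)&(hsv[...,1]<60)
    print('post',np.median(P[pt],0))
p=np.load('top.npz')['p'];q=np.load('side.npz')['p']
cv2.imwrite(sys.argv[1],np.hstack([cv2.resize(p[155:215,210:270],(400,400),interpolation=cv2.INTER_CUBIC),cv2.resize(q[180:240,225:285],(400,400),interpolation=cv2.INTER_CUBIC)])[...,::-1])
E
python3 v.py pics/v1.png
```

```text
[477.68118826  54.01997552  69.80616129] [ 9.99998000e-01 -1.94759415e-03 -4.54937633e-04 -2.81385591e-06] [ 0.29298404 -0.50116671 -0.87203618]
top 87
530 [[63, 71], [60, 72], [52, 69], [50, 70], [62, 73], [60, 72], [52, 71], [50, 73]]
538 [[63, 69], [60, 69], [52, 70], [50, 70], [63, 71], [60, 72], [52, 72], [50, 72], [65, 69], [63, 71], [60, 72], [52, 72], [50, 72]]
546 [[60, 72], [58, 72], [55, 70], [53, 71], [50, 71], [48, 66], [60, 70], [58, 69], [55, 70], [53, 68], [50, 70], [47, 68], [63, 68], [60, 70], [58, 70], [52, 71], [50, 74], [47, 69]]
554 [[66, 67], [63, 70], [60, 69], [53, 71], [50, 74], [48, 70], [63, 72], [60, 72], [58, 70], [53, 68], [50, 70], [48, 67], [60, 70], [58, 71], [52, 73], [50, 72], [48, 67]]
562 [[66, 69], [53, 70], [50, 70], [48, 71], [68, 68], [66, 69], [63, 75], [53, 71], [50, 69], [48, 70], [66, 70], [63, 70], [60, 69], [53, 71], [50, 71], [48, 69]]
570 [[53, 74], [50, 70], [48, 71], [53, 73], [50, 71], [48, 68], [53, 68], [50, 70], [48, 69]]
578 [[50, 71], [53, 67], [50, 71], [48, 66], [53, 69], [50, 70]]
post [618.75688639  52.48085771  90.8099644 ]
side 70
530 [[57, 72], [59, 70], [67, 70], [67, 71], [67, 66]]
538 [[57, 69], [54, 66], [59, 66], [60, 69], [56, 64], [66, 69], [67, 66], [70, 72], [68, 70], [70, 66], [70, 67], [71, 70]]
546 [[58, 71], [59, 73], [54, 68], [52, 66], [57, 65], [59, 68], [60, 70], [52, 62], [64, 69], [60, 65], [67, 69], [67, 70], [71, 71]]
554 [[57, 71], [54, 68], [59, 69], [60, 72], [58, 64], [64, 66], [65, 68], [62, 66], [70, 68], [68, 67], [69, 69], [65, 65]]
562 [[55, 70], [57, 67], [57, 69], [54, 66], [59, 66], [59, 67], [59, 68], [71, 71], [69, 70], [66, 67], [71, 67], [73, 70], [71, 68], [74, 67], [71, 64]]
570 [[57, 69], [59, 72], [56, 70], [57, 65], [62, 71], [58, 68]]
578 [[54, 67], [55, 69], [58, 66], [58, 68], [57, 67], [61, 68]]
586 [[52, 64]]
post [619.26407842  59.56500301  88.20134492]
```

View pics/v1.png

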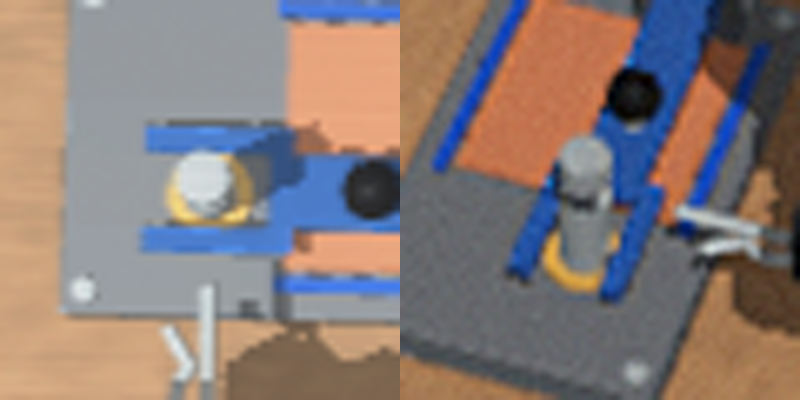

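Emit:
{"api": "send_rows", "payload": {
  "travel": [
    [0,-0.002,-0.0015],
    [0.005,0,0],
    [0.005,0,0],
    [0,0,0],
    [0,0,0]
  ],
  "roll": [-0.002,0,0,0,0],
  "grip": [0,0,0,0,0]
}}

```text
time_s: 9.05
tool_pos: [488.0, 57.1, 71.8]
ee_rot: [1.0, 0.001, -0.0, 0.0]
wrist_force: [-0.6, -0.6, 0.1]
gripper_width: 0.145
gripper_force: 40.0
```

```bash
python3 - <<'E'
from m import *
o=observe(); print(o['tool_pos'],o['ee_rot'],o['wrist_force'])
acc=0
for i in range(4):
    p,d=read_camera('top'); acc=acc+p.astype(float)/4
np.savez('top',p=acc.astype(np.uint8),d=d); p,P=cloud('top'); X,Y,Z=P[...,0],P[...,1],P[...,2]
s=acc.mean(2); K=lambda a:cv2.GaussianBlur(a,(0,0),.01) 
def edges(row):  # subpixel outer edges by half-height of bright ridge over background
    pass
for v in range(194,203):
    r=s[v,234:250]; print(v,r.astype(int).tolist())
print('post')
for v in range(177,188): print(v,s[v,230:252].astype(int).tolist())
E
```

```text
[487.95592997  57.14777922  71.77138736] [ 9.99999420e-01  1.07572036e-03 -2.49548752e-05  4.83627275e-05] [-0.61175632 -0.58871121  0.06888984]
194 [159, 159, 159, 158, 182, 217, 174, 150, 158, 159, 158, 157, 157, 157, 157, 156]
195 [159, 159, 159, 158, 183, 217, 173, 150, 158, 158, 155, 149, 158, 158, 157, 157]
196 [159, 159, 159, 159, 182, 216, 173, 150, 159, 158, 146, 104, 123, 158, 158, 157]
197 [159, 159, 159, 159, 182, 216, 172, 149, 158, 159, 146, 102, 103, 123, 158, 146]
198 [159, 159, 159, 157, 179, 217, 172, 150, 159, 159, 146, 102, 102, 103, 123, 145]
199 [149, 159, 160, 159, 180, 216, 172, 150, 159, 159, 159, 145, 102, 102, 103, 105]
200 [186, 145, 159, 158, 180, 216, 171, 150, 159, 159, 159, 158, 145, 102, 102, 102]
201 [228, 162, 147, 161, 182, 216, 171, 150, 159, 159, 159, 159, 146, 102, 102, 102]
202 [218, 193, 126, 128, 166, 216, 165, 122, 128, 128, 127, 128, 128, 119, 91, 96]
post
177 [156, 150, 130, 133, 124, 126, 127, 129, 136, 152, 159, 141, 129, 134, 140, 109, 91, 90, 88, 88, 87, 86]
178 [157, 157, 155, 156, 156, 155, 151, 159, 201, 213, 212, 212, 206, 186, 157
[... 350 characters left out ...]
01, 99, 94, 88]
182 [158, 157, 157, 157, 160, 177, 203, 217, 217, 217, 216, 215, 214, 203, 159, 122, 129, 122, 101, 99, 93, 88]
183 [157, 158, 157, 157, 165, 185, 205, 219, 216, 216, 214, 214, 213, 196, 123, 125, 128, 122, 101, 97, 88, 103]
184 [157, 158, 158, 157, 165, 185, 191, 193, 222, 220, 219, 219, 208, 145, 106, 120, 129, 122, 102, 102, 113, 134]
185 [158, 157, 157, 157, 165, 185, 194, 191, 172, 185, 200, 167, 145, 150, 106, 119, 127, 118, 119, 149, 133, 135]
186 [157, 157, 158, 157, 158, 175, 194, 191, 179, 173, 178, 171, 154, 114, 119, 152, 186, 154, 155, 151, 136, 135]
187 [158, 157, 157, 157, 157, 157, 168, 193, 192, 178, 156, 133, 123, 151, 194, 191, 182, 122, 156, 154, 143, 136]
```

```bash
python3 - <<'E'
from h import *
print('post',onz('top',239.8,181.5,90.5),'leg',onz('top',239.05,194.,73),onz('top',239.05,201.,73))
# side camera subpixel: leg ridge and post
acc=0
for i in range(4): acc=acc+read_camera('side')[0].astype(float)/4
cv2.imwrite('pics/v2.png',cv2.resize(acc[185:230,235:285].astype(np.uint8),(800,600)[:2],interpolation=cv2.INTER_CUBIC)[...,::-1])
E
```

```text
post [[617.80400798  53.06247585  90.5       ]] leg [[587.29664311  55.3432253   73.        ]] [[569.33694794  55.11821965  73.        ]]
```

View pics/v2.png

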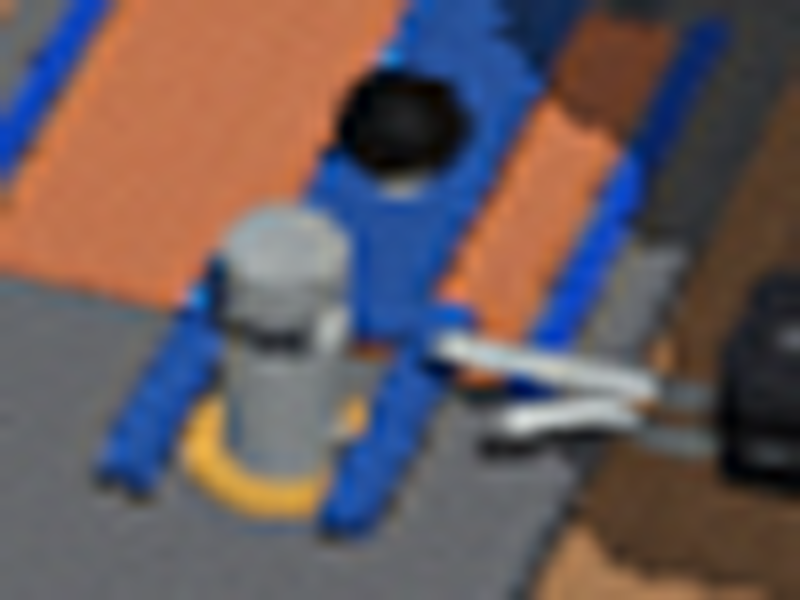

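Emit:
{"api": "send_rows", "payload": {
  "travel": [
    [0,0.0021,0.0006],
    [0.004,0,0],
    [0.004,0,0],
    [0.003,0,0],
    [0.001,0,0],
    [0,0,0],
    [0,0,0]
  ],
  "roll": [0,0,0,0,0,0,0],
  "grip": [0,0,0,0,0,0,0]
}}

```text
time_s: 10.15
tool_pos: [499.8, 54.9, 71.2]
ee_rot: [1.0, 0.001, -0.0, 0.0]
wrist_force: [-0.3, 0.4, -0.4]
gripper_width: 0.147
gripper_force: 40.0
```

Emit:
{"api": "send_rows", "payload": {
  "travel": [
    [0.001,0,0],
    [0.001,0,0],
    [0,0,0]
  ],
  "roll": [0,0,0],
  "grip": [0,0,0]
}}

```text
time_s: 10.45
tool_pos: [502.0, 54.9, 71.3]
ee_rot: [1.0, 0.001, 0.0, 0.0]
wrist_force: [0.6, -0.0, -1.1]
gripper_width: 0.145
gripper_force: 40.0
```

Emit:
{"api": "send_rows", "payload": {
  "travel": [
    [0.001,0,0],
    [0.001,0,0],
    [0,0,0]
  ],
  "roll": [0,0,0],
  "grip": [0,0,0]
}}

```text
time_s: 10.75
tool_pos: [504.0, 54.9, 71.3]
ee_rot: [1.0, 0.001, 0.0, 0.0]
wrist_force: [-0.1, -0.1, -0.9]
gripper_width: 0.147
gripper_force: 40.0
```

Tip near the face now; continue in small steps.

Emit:
{"api": "send_rows", "payload": {
  "travel": [
    [0.001,0,0],
    [0.001,0,0],
    [0,0,0]
  ],
  "roll": [0,0,0],
  "grip": [0,0,0]
}}

```text
time_s: 11.05
tool_pos: [506.1, 54.9, 71.3]
ee_rot: [1.0, 0.001, 0.0, 0.0]
wrist_force: [-0.6, -0.6, -0.4]
gripper_width: 0.147
gripper_force: 40.0
```

Emit:
{"api": "send_rows", "payload": {
  "travel": [
    [0.001,0,0],
    [0.001,0,0],
    [0,0,0]
  ],
  "roll": [0,0,0],
  "grip": [0,0,0]
}}

```text
time_s: 11.35
tool_pos: [508.0, 54.9, 71.3]
ee_rot: [1.0, 0.001, 0.0, 0.0]
wrist_force: [-0.3, -0.5, 0.3]
gripper_width: 0.143
gripper_force: 40.0
```

Emit:
{"api": "send_rows", "payload": {
  "travel": [
    [0.001,0,0],
    [0.001,0,0],
    [0,0,0]
  ],
  "roll": [0,0,0],
  "grip": [0,0,0]
}}

```text
time_s: 11.65
tool_pos: [510.1, 54.9, 71.3]
ee_rot: [1.0, 0.001, 0.0, 0.0]
wrist_force: [-0.0, -0.5, -1.2]
gripper_width: 0.145
gripper_force: 40.0
```

Emit:
{"api": "send_rows", "payload": {
  "travel": [
    [0.001,0,0],
    [0.001,0,0],
    [0.001,0,0],
    [0.001,0,0],
    [0,0,0]
  ],
  "roll": [0,0,0,0,0],
  "grip": [0,0,0,0,0]
}}

```text
time_s: 12.15
tool_pos: [514.0, 54.9, 71.2]
ee_rot: [1.0, 0.001, 0.0, 0.0]
wrist_force: [0.5, 0.1, -0.9]
gripper_width: 0.144
gripper_force: 40.0
```

Emit:
{"api": "send_rows", "payload": {
  "travel": [
    [0.0015,0,0],
    [0.0015,0,0],
    [0.0015,0,0],
    [0.0015,0,0],
    [0,0,0]
  ],
  "roll": [0,0,0,0,0],
  "grip": [0,0,0,0,0]
}}

```text
time_s: 12.65
tool_pos: [520.1, 54.9, 71.3]
ee_rot: [1.0, 0.001, 0.0, 0.0]
wrist_force: [-1.5, -0.4, -1.3]
gripper_width: 0.143
gripper_force: 40.0
```

Emit:
{"api": "send_rows", "payload": {
  "travel": [
    [0.0015,0,0],
    [0.0015,0,0],
    [0.0015,0,0],
    [0.0015,0,0],
    [0,0,0]
  ],
  "roll": [0,0,0,0,0],
  "grip": [0,0,0,0,0]
}}

```text
time_s: 13.15
tool_pos: [526.1, 54.9, 71.3]
ee_rot: [1.0, 0.001, 0.0, 0.0]
wrist_force: [-0.2, -0.0, -0.7]
gripper_width: 0.145
gripper_force: 40.0
```

Emit:
{"api": "send_rows", "payload": {
  "travel": [
    [0.001,0,0],
    [0.001,0,0],
    [0.001,0,0],
    [0.001,0,0],
    [0,0,0]
  ],
  "roll": [0,0,0,0,0],
  "grip": [0,0,0,0,0]
}}

```text
time_s: 13.65
tool_pos: [530.1, 54.9, 71.2]
ee_rot: [1.0, 0.001, 0.0, 0.0]
wrist_force: [0.1, -0.1, -0.3]
gripper_width: 0.144
gripper_force: 40.0
```

Emit:
{"api": "send_rows", "payload": {
  "travel": [
    [0.001,0,0],
    [0.001,0,0],
    [0.001,0,0],
    [0,0,0]
  ],
  "roll": [0,0,0,0],
  "grip": [0,0,0,0]
}}

```text
time_s: 14.05
tool_pos: [533.0, 54.9, 71.3]
ee_rot: [1.0, 0.001, -0.0, 0.0]
wrist_force: [-0.5, 0.1, -1.4]
gripper_width: 0.145
gripper_force: 40.0
```

Emit:
{"api": "send_rows", "payload": {
  "travel": [
    [0.001,0,0],
    [0.001,0,0],
    [0.001,0,0],
    [0,0,0]
  ],
  "roll": [0,0,0,0],
  "grip": [0,0,0,0]
}}

```text
time_s: 14.45
tool_pos: [535.3, 55.1, 71.0]
ee_rot: [1.0, 0.001, -0.001, -0.0]
wrist_force: [-3.3, 2.7, -1.9]
gripper_width: 0.143
gripper_force: 40.0
```

```bash
python3 v.py pics/v3.png | grep -E '^\[|post'
```

```text
[535.31614015  55.10882848  71.0409675 ] [ 9.99999178e-01  1.03341653e-03 -7.58088084e-04 -1.89766013e-05] [-3.25021253  2.70484845 -1.85895527]
post [618.8577646   52.42990579  90.43304383]
post [619.42169206  59.20670421  88.36525751]
```

View pics/v3.png

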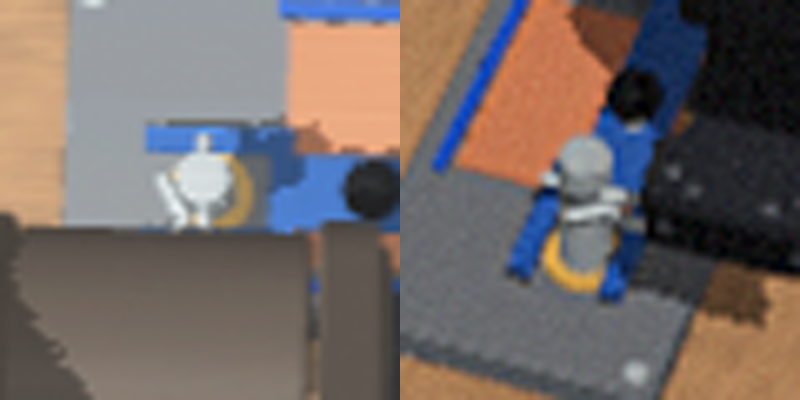

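The leg's tip shows beyond the post at top crop (203,145), and the sprung leg's flare is touching the post. Pushing on gently.

Emit:
{"api": "send_rows", "payload": {
  "travel": [
    [0.001,0,0],
    [0.001,0,0],
    [0,0,0]
  ],
  "roll": [0,0,0],
  "grip": [0,0,0]
}}

```text
time_s: 14.85
tool_pos: [537.4, 55.1, 71.1]
ee_rot: [1.0, 0.001, -0.001, -0.0]
wrist_force: [-4.6, 3.3, -0.9]
gripper_width: 0.143
gripper_force: 40.0
```

Emit:
{"api": "send_rows", "payload": {
  "travel": [
    [0.001,0,0],
    [0.001,0,0],
    [0,0,0]
  ],
  "roll": [0,0,0],
  "grip": [0,0,0]
}}

```text
time_s: 15.15
tool_pos: [538.7, 55.2, 70.9]
ee_rot: [1.0, 0.001, -0.001, -0.0]
wrist_force: [-7.4, 3.9, -2.0]
gripper_width: 0.145
gripper_force: 40.0
```

Emit:
{"api": "send_rows", "payload": {
  "travel": [
    [0.001,0,0],
    [0.001,0,0],
    [0,0,0]
  ],
  "roll": [0,0,0],
  "grip": [0,0,0]
}}

```text
time_s: 15.45
tool_pos: [542.1, 55.3, 71.3]
ee_rot: [1.0, 0.001, 0.0, -0.0]
wrist_force: [-1.1, 5.1, -1.0]
gripper_width: 0.144
gripper_force: 40.0
```

Emit:
{"api": "send_rows", "payload": {
  "travel": [
    [0.001,0,0],
    [0.001,0,0],
    [0,0,0]
  ],
  "roll": [0,0,0],
  "grip": [0,0,0]
}}

```text
time_s: 15.75
tool_pos: [543.2, 55.3, 71.0]
ee_rot: [1.0, 0.001, -0.001, -0.0]
wrist_force: [-3.2, 4.3, -1.7]
gripper_width: 0.141
gripper_force: 40.0
```

Emit:
{"api": "send_rows", "payload": {
  "travel": [
    [0.001,0,0],
    [0.001,0,0],
    [0,0,0]
  ],
  "roll": [0,0,0],
  "grip": [0,0,0]
}}

```text
time_s: 16.05
tool_pos: [545.8, 55.4, 71.1]
ee_rot: [1.0, 0.001, -0.0, -0.0]
wrist_force: [-2.7, 4.7, -1.8]
gripper_width: 0.145
gripper_force: 40.0
```

Emit:
{"api": "send_rows", "payload": {
  "travel": [
    [0.001,0,0],
    [0.001,0,0],
    [0,0,0]
  ],
  "roll": [0,0,0],
  "grip": [0,0,0]
}}

```text
time_s: 16.35
tool_pos: [547.5, 55.4, 71.1]
ee_rot: [1.0, 0.001, -0.0, -0.0]
wrist_force: [-2.3, 5.1, -1.8]
gripper_width: 0.147
gripper_force: 40.0
```

Emit:
{"api": "send_rows", "payload": {
  "travel": [
    [0.001,0,0],
    [0.001,0,0],
    [0,0,0]
  ],
  "roll": [0,0,0],
  "grip": [0,0,0]
}}

```text
time_s: 16.65
tool_pos: [550.4, 55.4, 71.4]
ee_rot: [1.0, 0.001, 0.001, -0.0]
wrist_force: [0.6, 6.8, -1.3]
gripper_width: 0.147
gripper_force: 40.0
```

Emit:
{"api": "send_rows", "payload": {
  "travel": [
    [0.001,0,0],
    [0.001,0,0],
    [0,0,0]
  ],
  "roll": [0,0,0],
  "grip": [0,0,0]
}}

```text
time_s: 16.95
tool_pos: [552.4, 55.5, 71.3]
ee_rot: [1.0, 0.001, 0.001, -0.0]
wrist_force: [-2.0, 5.8, -1.7]
gripper_width: 0.143
gripper_force: 40.0
```

Emit:
{"api": "send_rows", "payload": {
  "travel": [
    [0.001,0,0],
    [0.001,0,0],
    [0,0,0]
  ],
  "roll": [0,0,0],
  "grip": [0,0,0]
}}

```text
time_s: 17.25
tool_pos: [554.5, 55.4, 71.4]
ee_rot: [1.0, 0.001, 0.001, -0.0]
wrist_force: [-1.2, 6.1, -1.1]
gripper_width: 0.149
gripper_force: 40.0
```

Emit:
{"api": "send_rows", "payload": {
  "travel": [
    [0.001,0,0],
    [0.001,0,0],
    [0,0,0]
  ],
  "roll": [0,0,0],
  "grip": [0,0,0]
}}

```text
time_s: 17.55
tool_pos: [556.9, 55.4, 71.5]
ee_rot: [1.0, 0.001, 0.001, -0.0]
wrist_force: [1.6, 5.1, -2.3]
gripper_width: 0.146
gripper_force: 40.0
```

Emit:
{"api": "send_rows", "payload": {
  "travel": [
    [0.001,0,0],
    [0,0,0],
    [0,0,0]
  ],
  "roll": [0,0,0],
  "grip": [0,0,0]
}}

```text
time_s: 17.85
tool_pos: [557.8, 55.2, 71.5]
ee_rot: [1.0, 0.001, 0.001, -0.0]
wrist_force: [1.7, 4.8, -1.4]
gripper_width: 0.146
gripper_force: 40.0
```

Emit:
{"api": "send_rows", "payload": {
  "travel": [
    [0.001,0,0],
    [0,0,0],
    [0,0,0]
  ],
  "roll": [0,0,0],
  "grip": [0,0,0]
}}

```text
time_s: 18.15
tool_pos: [558.6, 55.1, 71.5]
ee_rot: [1.0, 0.001, 0.001, -0.0]
wrist_force: [2.1, 4.6, -1.2]
gripper_width: 0.143
gripper_force: 40.0
```

Emit:
{"api": "send_rows", "payload": {
  "travel": [
    [0.001,0,0],
    [0,0,0],
    [0,0,0]
  ],
  "roll": [0,0,0],
  "grip": [0,0,0]
}}

```text
time_s: 18.45
tool_pos: [559.3, 55.0, 71.4]
ee_rot: [1.0, 0.001, 0.001, 0.0]
wrist_force: [1.6, 5.3, -1.4]
gripper_width: 0.149
gripper_force: 40.0
```

Emit:
{"api": "send_rows", "payload": {
  "travel": [
    [0.0005,0,0],
    [0,0,0],
    [0,0,0]
  ],
  "roll": [0,0,0],
  "grip": [0,0,0]
}}

```text
time_s: 18.75
tool_pos: [559.5, 55.0, 71.3]
ee_rot: [1.0, 0.001, 0.0, 0.0]
wrist_force: [0.5, 3.7, 0.1]
gripper_width: 0.145
gripper_force: 40.0
```

Emit:
{"api": "send_rows", "payload": {
  "travel": [
    [0.0005,0,0],
    [0,0,0],
    [0,0,0]
  ],
  "roll": [0,0,0],
  "grip": [0,0,0]
}}

```text
time_s: 19.05
tool_pos: [559.8, 55.0, 71.2]
ee_rot: [1.0, 0.001, -0.0, 0.0]
wrist_force: [0.3, 3.2, -1.6]
gripper_width: 0.145
gripper_force: 40.0
```

Emit:
{"api": "send_rows", "payload": {
  "travel": [
    [0,0,0],
    [0,0,0],
    [0,0,0],
    [0,0,0],
    [0,0,0],
    [0,0,0]
  ],
  "roll": [0,0,0,0,0,0],
  "grip": [0.14,0.15,0.17,0.3,0.5,0.5],
  "squeeze": 5
}}

```text
time_s: 19.65
tool_pos: [559.9, 54.9, 71.3]
ee_rot: [1.0, 0.001, 0.0, 0.0]
wrist_force: [-0.9, -0.7, -0.1]
gripper_width: 0.367
gripper_force: 0.0
```

Emit:
{"api": "send_rows", "payload": {
  "travel": [
    [0,0,-0.01],
    [0,0,-0.03],
    [0,0,-0.04],
    [-0.03,0,-0.04],
    [-0.045,0,0],
    [-0.045,0,0],
    [0,0,0]
  ],
  "roll": [0,0,0,0,0,0,0],
  "grip": [0.5,0.5,0.5,0.5,0.5,0.5,0.5]
}}

```text
time_s: 20.35
tool_pos: [435.0, 55.0, 192.1]
ee_rot: [1.0, 0.001, -0.001, 0.0]
wrist_force: [0.7, -0.3, 0.3]
gripper_width: 0.499
gripper_force: 0.0
```

```bash
sed -i 's/p\[155:215,210:270\]/p[165:225,210:270]/' v.py; python3 v.py pics/v4.png | grep -E '^\[|post'; python3 - <<'E'
from m import *
for c in('top','side'):
    p,P=cloud(c); hsv=cv2.cvtColor(p,cv2.COLOR_RGB2HSV).astype(int); X,Y,Z=P[...,0],P[...,1],P[...,2]
    r=((hsv[...,0]<6)|(hsv[...,0]>174))&(hsv[...,1]>150)&(hsv[...,2]>80)&(abs(X-560)<40)&(abs(Y-56)<40)&(Z>75)
    print(c,r.sum(),P[r].min(0),P[r].max(0),P[r].mean(0))
E
```

```text
[434.97594623  55.0263617  192.13591983] [ 9.99998975e-01  1.10990500e-03 -9.03631048e-04  3.11015373e-05] [ 0.71279613 -0.28384603  0.27190079]
post [618.91774123  52.44169742  89.77728298]
post [620.7299407   58.50161049  87.99084092]
top 49 [545.90927266  46.88803663  78.56534979] [569.00445138  57.35841413  86.26786525] [557.24345989  52.25866542  82.17276233]
side 47 [546.24141066  49.66004029  75.00975889] [570.97904502  66.20879621  85.51868474] [558.98521592  58.98416385  79.41579737]
```

View pics/v4.png

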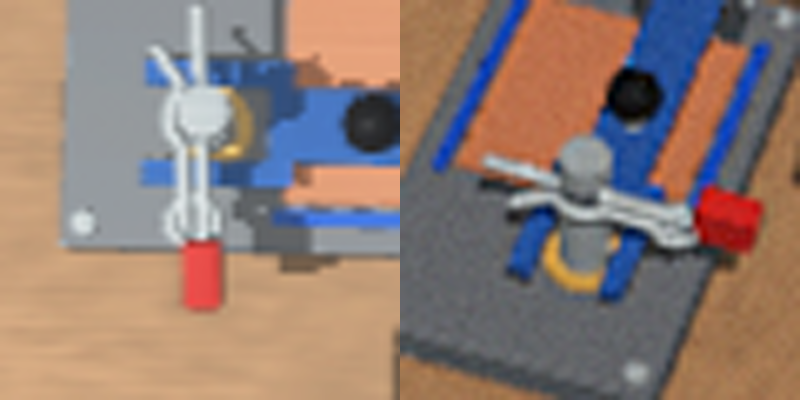

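The picture shows the clip home: the pocket is round the post, the sprung leg closed, the tab free at top crop (203,275), the arm down and the hand clear. Handing in.

```bash
python3 -c "
from rig import close_job; print(close_job())"
```

```text
the job is handed in; nothing more can be done
None
```

The job is handed in: the hold-down arm is down, the clip is through the post and snapped home, and the hand is clear. I saw no forcing on the way (about 16 N pressing the arm to its stop, under 10 N pushing the clip), and the system did not report a verdict.

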